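Hang two carved plaster tiles on the drying rod and cap it

ROBOT

A 6-joint arm with a two-finger parallel gripper is mounted at the origin on the work surface. World frame = base frame: x ahead of the robot, y to its left, z up, the work surface at z = 0. Lengths are in mm, angles in rad, forces in N, time in s.
With the tool pointing down it reaches from about 275 to 825 mm from the base axis. Payload 4.9 kg.
Tool frame: the origin (TCP) lies at the very end of the fingers, on their centre line; the grasp point (between the pads) lies 19 mm behind it (robot.grip_point_offset is the z of the grasp point in the tool frame, in mm); z points along the fingers, y is the line along which they close (so a half turn about z gives the same grasp; the last joint's range is limited). The gripper opens to 85 mm and grips with 20 to 120 N. Pads are 22 mm wide; open, the fingers measure 114 mm over their backs; the gripper's body (76 mm by 85 mm) begins 54 mm behind the grasp point. The pads swing forward as they close: fully open they stand 13 mm farther back than shut.
Start: joints at [1.071, 0.326, -0.193, 1.052, 0, 1.437], TCP at [196.729, 513.631, 204.081] pointing down, gripper open.
Joint ranges: [-2.65, 2.65], [-0.97, 1.79], [-1.3, 1.35], [-1.93, 2.1], [-1.47, 1.37], [-3.14, 3.14]. Speed limits (rad/s): [2.57, 2.57, 3.14, 3.14, 3.14, 3.14].

INTERFACE

Orientations are given as a unit quaternion [w, x, y, z].
In Python, from plant import robot gives the robot as it stands. The module is installed in compiled form; this text tells all that it offers. Calls block until the motion is done:
- robot.goto(position, orientation): joint-space move of the TCP to a pose.
- robot.line_to(position, rotation=None, max_speed=150): straight line of the TCP; rotation=None keeps the orientation; max_speed is the mean speed in mm/s.
- robot.movej(angles): joint-space move.
- robot.move_gripper(opening): opening from 0.0 (shut) to 1.0 (fully open); the grip force is fixed at half the most; returns when the fingers have stopped.
- robot.pause(seconds).
- robot.ik(position, orientation): joint angles nearest the present ones, or None.
- robot.observe(): the state.
- robot.get_image(name): name is "scene" or "top"; returns a dict with "color" (480x640x3 uint8, blue, green, red), "range_z" (480x640 float32, mm along the optical axis (not along the pixel's ray), 0 where there is no reading), "intrinsics" (3x3 intrinsics, pixels), "R" (3x3) and "t" (3): a world point X has camera coordinates R X + t. Camera axes: x right, y down, z forward; pixel columns grow to the right and rows downward; lengths in mm; the calibration is good to about 2 mm. A picture is of the moment at which its call begins.
A pose or a line that the arm cannot do raises robot.Unreachable and nothing moves.
- robot.hand_in(): hands the job in; it is judged then, once.
The state is a dict: "time": time; "q": joint angles; "joint_vel": joint speeds; "joint_torque": joint torques, N m; "position": TCP position; "tool_rot": TCP orientation; "force": force on the tool from outside, world axes, zero at the start; "ft_torque": the same for the moment, N m; "opening": opening from 0.0 (shut) to 1.0 (fully open); "grip_force": force on a finger pad.
Only numpy, scipy, OpenCV 4.12 (cv2) and the standard library are available. Lean on these libraries where they do the work, as an engineer would, in place of code of your own. Each camera call takes 0.05 s, during which the arm holds its last target. There are 200 camera calls.

TASK

Hang the carved plaster tiles that have a hole on the stand's level steel rod to dry: first slide on the tall tile with the stepped top, right back to near the post, then the square tile in front of it. Then push the wooden end cap fully onto the free end of the rod, and let go of everything. The thick plaster block without a hole is not needed.

Things in the scene. Friction and masses are not known exactly. Their poses are not given: they have to be found in the camera images.
- rod_tip (a point): Centre of the free end of a bare level steel rod, 14 mm thick, 170 mm above the table, on a fixed wooden stand. From here the rod runs 130 mm along this frame's +y to the face of a wooden post (36 mm wide, 30 mm thick, top 12 mm above the rod's axis); z up. The base board is 18 mm high.
- tall_tile_hole (a point): Centre of the 40 mm round through hole of the tall plaster tile: 60 mm wide, 26 mm thick, 98 mm tall with a narrower step (34 mm wide, 8 mm high) on top, 140 g. This point is 60 mm above its foot, 38 mm below its top. Stands upright on the table; its flat sides can be pinched across the width. x along the width, y along the hole (+y faces the stand's side of the table, within 20 deg), z up.
- square_tile_hole (a point): Centre of the square plaster tile and of its 40 mm round through hole: 60 mm wide, 60 mm tall, 26 mm thick, 80 g. Stands upright; pinch across the width. An unwanted solid plaster block, 60 x 60 x 46 mm, no hole, stands in the same row (four blocks about 120 mm apart, in any order). x along the width, y along the hole (+y faces the stand's side of the table, within 20 deg), z up.
- cap_center (a point): Centre of the wooden end cap, a block 60 mm wide, 60 mm tall, 44 mm long in y, 80 g, standing in the row. Round blind hole, 40 mm wide and 34 mm deep, in its +y face (mouth 22 mm from this point), closed at -y. Fully on the rod, this point lies 12 mm from the rod's free end, towards the post; it just hangs there. x along the width, y along the hole (+y faces the stand's side of the table, within 20 deg), z up.
Not all that is in view belongs to the job. Leave any black or green look-alike of the part that bears cap_center alone.

How it is judged (in metres and radians):
On the way, in this order (a step that is already met when the one before it is completed fails the run):
1. the tall tile is threaded on the rod (y of tall_tile_hole in the frame of rod_tip between 0.02 and 0.13 m and x of tall_tile_hole in the frame of rod_tip between -0.016 and 0.016 m and z of tall_tile_hole in the frame of rod_tip between -0.018 and 0.016 m), for 0.2 s.
2. the square tile is threaded on the rod in front of it (all of step 1 and y of square_tile_hole in the frame of rod_tip between 0.02 and 0.13 m and x of square_tile_hole in the frame of rod_tip between -0.016 and 0.016 m and z of square_tile_hole in the frame of rod_tip between -0.018 and 0.016 m and y of tall_tile_hole in the frame of square_tile_hole above 0.018 m), for 0.2 s.
At the end, for the whole second after the job is handed in: The tall tile and, in front of it, the square tile hang on the rod with the rod through their holes (hole centre at least 20 mm in from the rod's free end), the cap sits over the free end (at least 22 mm of rod inside it, in line within 15 degrees), and all three are at rest (all of step 2 and y of cap_center in the frame of rod_tip between 0 and 0.03 m and x of cap_center in the frame of rod_tip between -0.016 and 0.016 m and z of cap_center in the frame of rod_tip between -0.018 and 0.016 m and angle between the y axis of cap_center and the y axis of rod_tip, either way round below 0.26 rad and linear speed of each of tall_tile, square_tile, cap below 0.05 m/s); the robot touches nothing.
It also fails if it takes over 72 s, if anything falls off the work surface, if the arm or the gripper's body presses on something with over 40 N, if the wrist force passes 120 N, or if a joint passes its speed limit or range.

## Working session

There is one attempt and no reset: what is moved stays moved. The work goes in short steps, each a Python script; the robot and the scene stay as the last script left them, time stands still between calls to the robot, and variables do not carry over. Pictures are saved under pics/ and viewed, at most 10 in all, crops included, and the job is handed in when it is done.

```bash
mkdir -p pics; ls; python3 - <<'E'
from plant import robot
import cv2,numpy as np,pickle
D={}
for n in("scene","top"):
    d=robot.get_image(n);D[n]=d;cv2.imwrite(f"pics/{n}0.png",d["color"])
    R=np.array(d["R"]);print(n,np.round(d["intrinsics"],1).tolist(),np.round(R,3).tolist(),np.round(-R.T@d["t"]))
pickle.dump(D,open("d0.pkl","wb"))
s=robot.observe();print(s["time"],s["tool_rot"],robot.grip_point_offset)
E
```

```text
pics
scene [[499.5, 0.0, 326.8], [0.0, 499.5, 251.2], [0.0, 0.0, 1.0]] [[0.822, 0.57, 0.023], [0.327, -0.437, -0.838], [-0.467, 0.696, -0.546]] [1001. -797.  659.]
top [[434.1, 0.0, 317.5], [0.0, 434.1, 236.9], [0.0, 0.0, 1.0]] [[0.014, -1.0, 0.026], [-0.989, -0.018, -0.146], [0.147, -0.024, -0.989]] [ 452. -111.  961.]
0.1 [-2.33743887e-04  1.81880383e-01  9.83320343e-01 -7.57839612e-04] -18.700000000000003
```

View pics/scene0.png

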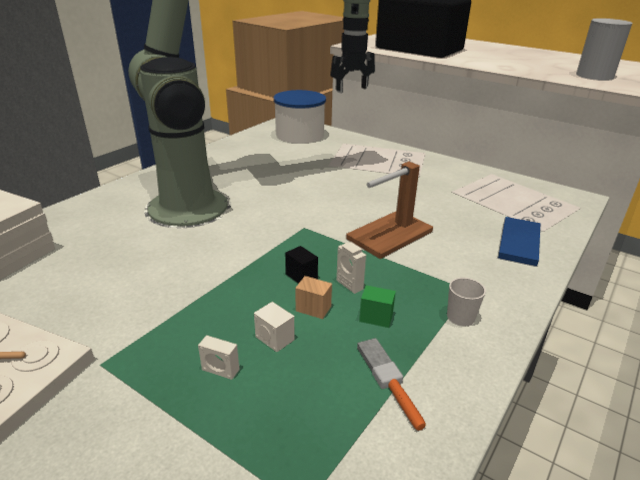

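View pics/top0.png

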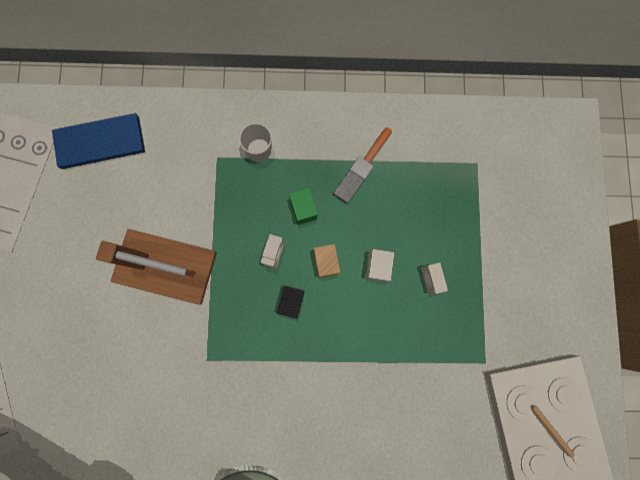

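Scene: tall tile (351,268), cap (314,297), thick block (274,326), square tile (219,357), rod tip (370,184). Top: tall (272,250), cap (327,260), thick block (380,265), square (434,278), rod from (188,271) to (115,254); the black and green blocks are look-alikes.

```bash
cat > vis.py <<'E'
import numpy as np,cv2
def cloud(d):
    Z=d["range_z"].astype(float);K=np.array(d["intrinsics"]);v,u=np.indices(Z.shape)
    P=np.stack([(u-K[0,2])/K[0,0]*Z,(v-K[1,2])/K[1,1]*Z,Z],-1)
    W=(P-np.array(d["t"]))@np.array(d["R"]); W[Z==0]=np.nan
    return W
def face(W,c,zlo,zhi,r=55):
    """min-area rectangle of the points of a level top face near c"""
    m=(np.hypot(W[...,0]-c[0],W[...,1]-c[1])<r)&(W[...,2]>zlo)&(W[...,2]<zhi)
    p=W[m];(x,y),(a,b),t=cv2.minAreaRect(p[:,:2].astype(np.float32))
    return np.round([x,y,a,b,t,np.median(p[:,2]),len(p)],1)
E
python3 - <<'E'
import pickle,numpy as np
from vis import *
D=pickle.load(open("d0.pkl","rb"));W=cloud(D["top"]);S=cloud(D["scene"])
for n,(u,v),lo,hi in[("tall",(272,250),93,103),("tall_sh",(272,250),84,103),("cap",(327,260),55,66),("thick",(380,265),55,66),("sq",(434,278),55,66),("black",(290,302),40,66),("green",(303,206),40,66)]:
    c=np.nanmedian(W[v-3:v+4,u-3:u+4].reshape(-1,3),0)
    print(n,np.round(c),face(W,c,lo,hi))
    try: print("   scene",face(S,c,lo,hi))
    except Exception as e: print(e)
c=np.nanmedian(W[258:266,140:160].reshape(-1,3),0);print("rod",c)
print(face(W,c,168,180,100))
for n,w in(("top",W),("scene",S)):
    m=(np.hypot(w[...,0]-c[0],w[...,1]-c[1])<100)&(w[...,2]>160)&(w[...,2]<186)
    for y in range(int(c[1])-100,int(c[1])+101,10):
        q=w[m&(abs(w[...,1]-y)<5)]
        if len(q):print(n,y,len(q),np.round(q.mean(0)),np.round(np.ptp(q[:,0])),round(q[:,2].max()),round(q[:,1].min(),1))
E
```

```text
tall [552. -41.  99.] [554.4 -39.2  25.8  57.6  74.4  98.9 251. ]
   scene [551.8 -38.7  29.2  42.8  71.7  98.3 154. ]
tall_sh [552. -41.  99.] [554.1 -38.9  27.   59.9  73.7  97.1 406. ]
   scene [553.9 -38.7  30.7  63.2  72.7  92.9 309. ]
cap [ 537. -153.   61.] [ 538.5 -152.3   60.2   43.9   11.5   61.1  610. ]
   scene [ 538.3 -152.4   61.8   49.3   11.9   60.6  484. ]
thick [ 529. -263.   61.] [ 530.7 -265.7   47.2   59.9   82.3   61.1  642. ]
   scene [ 530.8 -266.6   48.8   62.2   82.7   60.6  621. ]
sq [ 503. -376.   61.] [ 505.  -383.7   59.9   27.1   13.7   61.2  377. ]
   scene [ 505.  -384.2   61.3   29.    14.2   60.7  487. ]
black [450. -78.  61.] [451.5 -78.2  44.1  60.   76.5  61.2 637. ]
   scene [451.9 -78.4  46.9  64.9  77.3  59.4 565. ]
green [ 651. -101.   62.] [ 656.5 -100.8   61.1   44.    18.3   60.9  616. ]
   scene [ 656.3 -101.1   60.7   48.6   17.2   59.7  704. ]
rod [519.18451639 175.35522248 176.50006232]
[524.6 182.9 158.4  35.3  81.5 176.5 607. ]
top 105 24 [503. 108. 175.] 11.0 180 105.5
top 115 43 [504. 115. 176.] 14.0 180 110.4
top 125 46 [506. 125.
[... 689 characters left out ...]
. 115. 173.] 21.0 177 110.9
scene 125 24 [509. 125. 173.] 14.0 178 120.0
scene 135 20 [512. 136. 173.] 11.0 178 131.4
scene 145 20 [515. 145. 174.] 13.0 178 140.1
scene 155 20 [517. 155. 174.] 10.0 178 150.2
scene 165 17 [519. 166. 174.] 10.0 178 161.7
scene 175 19 [522. 175. 173.] 12.0 178 170.1
scene 185 20 [524. 186. 173.] 11.0 178 181.6
scene 195 19 [527. 196. 174.] 11.0 179 190.2
scene 205 16 [529. 205. 174.] 12.0 178 200.3
scene 215 17 [531. 214. 174.] 9.0 178 210.4
scene 225 39 [538. 226. 172.] 24.0 182 220.2
scene 235 89 [538. 234. 175.] 39.0 184 230.0
scene 245 45 [542. 246. 177.] 41.0 184 240.2
scene 255 34 [544. 254. 177.] 35.0 184 250.0
scene 265 4 [534. 263. 181.] 16.0 182 261.8
```

```bash
cat > arm.py <<'E'
import numpy as np
from plant import robot
from scipy.spatial.transform import Rotation as Ro
RODYAW=np.radians(-13.5); TIP=np.array([502.5,105,170.])
def quat(yaw,flip):
    c,s=np.cos(yaw),np.sin(yaw);k=-1 if flip else 1
    M=np.array([[-s*k,c*k,0],[c*k,s*k,0],[0,0,-1]])
    q=Ro.from_matrix(M).as_quat();return [q[3],q[0],q[1],q[2]]
def rod(y,dz=0,dx=0):
    c,s=np.cos(RODYAW),np.sin(RODYAW)
    return TIP+np.array([c*dx-s*y,s*dx+c*y,dz])
# name: x, y, yaw, height of hole, TCP height above the hole, final y on the rod
P={"tall":(554.2,-39,-16.,60,2,111),"sq":(505,-384,13.9,30,-4,78),"cap":(538.4,-152.3,11.6,30,-4,11)}
def plan(n,flip):
    x,y,w,h,o,ye=P[n];q=quat(np.radians(w),flip);r=quat(RODYAW,flip)
    return dict(over=([x,y,h+o+110],q),pick=([x,y,h+o],q),lift=([x,y,h+o+130],q),pre=(rod(-60,o),r),end=(rod(ye,o),r))
def st(t=""):
    s=robot.observe();print(t,round(s["time"],1),np.round(s["position"],1),"F",np.round(s["force"],1),"op",round(s["opening"],3),"g",round(s["grip_force"]))
def pick(n,flip):
    p=plan(n,flip);robot.goto(*p["over"]);robot.line_to(p["pick"][0],max_speed=120)
    st("at");robot.move_gripper(0.0);st("grip");robot.line_to(p["lift"][0],max_speed=150)
    robot.goto(*p["pre"]);st("pre");return p
E
python3 - <<'E'
from arm import *
for n in P:
  for f in(0,1):
    print(n,f,[None if (j:=robot.ik(*v)) is None else np.round(j,2).tolist()[::5]+[round(j[4],2)] for v in plan(n,f).values()])
E
```

```text
tall 0 [[-0.2, 1.65, np.float64(0.0)], [-0.2, 1.65, np.float64(0.0)], [-0.2, 1.65, np.float64(0.0)], [-0.06, 1.75, np.float64(0.0)], [0.25, 2.06, np.float64(0.0)]]
tall 1 [[-0.2, -1.49, np.float64(0.0)], [-0.2, -1.49, np.float64(0.0)], [-0.2, -1.49, np.float64(0.0)], [-0.06, -1.39, np.float64(0.0)], [0.25, -1.08, np.float64(0.0)]]
sq 0 [[-0.77, 0.56, np.float64(0.0)], [-0.77, 0.56, np.float64(0.0)], [-0.77, 0.56, np.float64(0.0)], [-0.06, 1.75, np.float64(0.0)], [0.2, 2.01, np.float64(0.0)]]
sq 1 [[-0.77, -2.58, np.float64(0.0)], [-0.77, -2.58, np.float64(0.0)], [-0.77, -2.58, np.float64(0.0)], [-0.06, -1.39, np.float64(0.0)], [0.2, -1.13, np.float64(0.0)]]
cap 0 [[-0.41, 0.96, np.float64(0.0)], [-0.41, 0.96, np.float64(0.0)], [-0.41, 0.96, np.float64(0.0)], [-0.06, 1.75, np.float64(0.0)], [0.08, 1.89, np.float64(0.0)]]
cap 1 [[-0.41, -2.18, np.float64(0.0)], [-0.41, -2.18, np.float64(0.0)], [-0.41, -2.18, np.float64(0.0)], [-0.06, -1.39, np.float64(0.0)], [0.08, -1.25, np.float64(0.0)]]
```

```bash
python3 - <<'E'
from arm import *
import cv2
s=robot.observe();robot.line_to(s["position"]+np.array([0,0,110]),max_speed=250)
x,y,w,*_=P["tall"];robot.goto([x,y,320],quat(np.radians(w),0))
pick("tall",0)
d=robot.get_image("scene");cv2.imwrite("pics/s1.png",cv2.resize(d["color"][120:320,250:500],None,fx=3,fy=3,interpolation=cv2.INTER_CUBIC))
E
```

```text
at 4.7 [555.  -39.2  62.9] F [ 0.2 -0.2 -0. ] op 0.998 g 0
grip 5.3 [554.2 -39.   62.7] F [-1.3  0.2  4.9] op 0.381 g 61
pre 6.8 [487.6  47.3 171.3] F [ 0.1  0.  -0.8] op 0.372 g 60
```

View pics/s1.png

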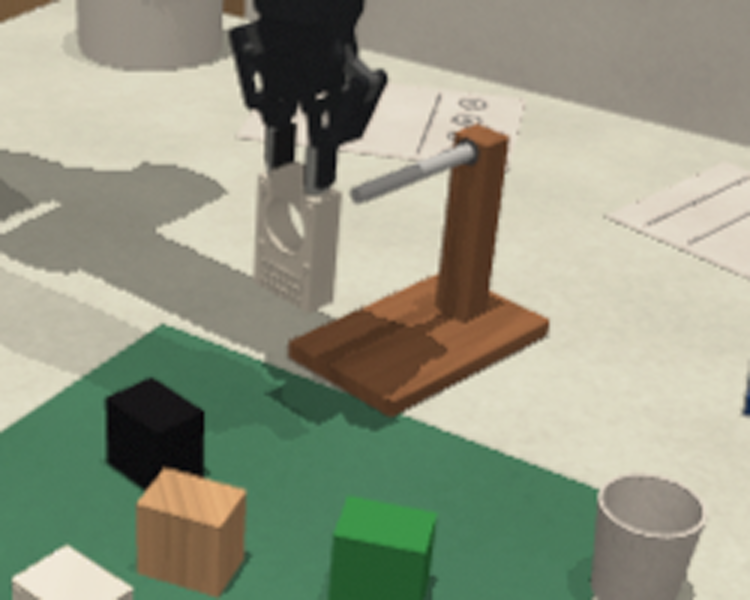

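The crop shows the tile held, but opening 0.38 (~32 mm) suggests the fingers may be on the 34 mm step. I'll measure the held tile.

```bash
python3 - <<'E'
from arm import *
from vis import *
d=robot.get_image("scene");W=cloud(d)
c=d["color"].astype(int)
R0=rod(-60)[:2]
cs,sn=np.cos(RODYAW),np.sin(RODYAW)
X=W-np.r_[R0,0];lx=X[...,0]*cs+X[...,1]*sn;ly=-X[...,0]*sn+X[...,1]*cs;z=W[...,2]
m=(abs(lx)<60)&(abs(ly)<50)&(z>40)&(z<270)
white=m&(c.min(-1)>80);dark=m&(c.max(-1)<70)
for zz in range(50,270,8):
    r=[]
    for k in(white,dark):
        q=k&(abs(z-zz)<4)
        r.append((q.sum(),)+((np.round([lx[q].min(),lx[q].max(),ly[q].min(),ly[q].max()]).tolist(),) if q.sum() else ()))
    print(zz,*r)
# hole centre: the front-face pixels
f=white&(ly<-6)&(ly>-20);print(np.median(ly[f]))
d=robot.get_image("scene");cv2.imwrite("pics/s2.png",cv2.resize(d["color"][120:230,310:400],None,fx=6,fy=5.4,interpolation=cv2.INTER_CUBIC))
E
```

```text
50 (np.int64(0),) (np.int64(0),)
58 (np.int64(0),) (np.int64(0),)
66 (np.int64(0),) (np.int64(0),)
74 (np.int64(0),) (np.int64(0),)
82 (np.int64(0),) (np.int64(0),)
90 (np.int64(0),) (np.int64(0),)
98 (np.int64(0),) (np.int64(0),)
106 (np.int64(6), [-19.0, 29.0, -13.0, 12.0]) (np.int64(0),)
114 (np.int64(77), [-31.0, 32.0, -15.0, 12.0]) (np.int64(0),)
122 (np.int64(87), [-31.0, 32.0, -17.0, 12.0]) (np.int64(0),)
130 (np.int64(89), [-33.0, 32.0, -17.0, 13.0]) (np.int64(0),)
138 (np.int64(86), [-30.0, 31.0, -15.0, 13.0]) (np.int64(0),)
146 (np.int64(109), [-32.0, 32.0, -17.0, 12.0]) (np.int64(0),)
154 (np.int64(123), [-29.0, 32.0, -15.0, 15.0]) (np.int64(0),)
162 (np.int64(84), [-32.0, 32.0, -16.0, 12.0]) (np.int64(0),)
170 (np.int64(73), [-29.0, 32.0, -15.0, 12.0]) (np.int64(0),)
178 (np.int64(65), [-29.0, 31.0, -15.0, 15.0]) (np.int64(0),)
186 (np.int64(71), [-28.0, 33.0, -15.0, 11.0]) (np.int64(0),)
194 (np.int64(103), [-31.0, 32.0, -17.0, 12.0]) (np.int64(0),)
202 (np.int64(94), [-30.0, 32.0, -15.0, 14.0]) (np.int64(0),)
210 (np.int64(70), [-27.0, 28.0, -16.0, 13.0]) (np.int64(31), [-18.0, 31.0, -10.0, 9.0])
218 (np.int64(17), [-30.0, 23.0, -13.0, 10.0]) (np.int64(45), [-19.0, 32.0, -12.0, 10.0])
226 (np.int64(13), [-30.0, 32.0, -14.0, 8.0]) (np.int64(51), [-19.0, 32.0, -13.0, 12.0])
234 (np.int64(16), [-21.0, 24.0, -14.0, -10.0]) (np.int64(56), [-24.0, 31.0, -13.0, 10.0])
242 (np.int64(9), [-46.0, 23.0, -15.0, -9.0]) (np.int64(40), [-25.0, 43.0, -15.0, 8.0])
250 (np.int64(20), [-48.0, 49.0, -15.0, 12.0]) (np.int64(118), [-47.0, 50.0, -17.0, 10.0])
258 (np.int64(11), [-51.0, 51.0, -14.0, 11.0]) (np.int64(113), [-48.0, 53.0, -15.0, 10.0])
266 (np.int64(14), [-56.0, 53.0, -18.0, 11.0]) (np.int64(126), [-52.0, 56.0, -20.0, 10.0])
-12.380567661507762
```

View pics/s2.png

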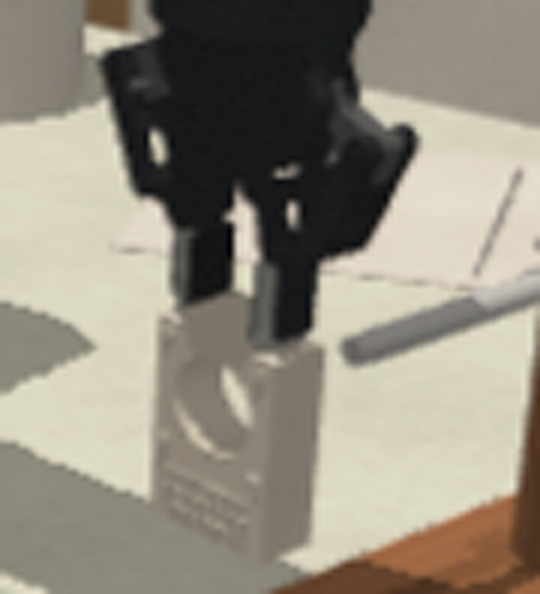

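```bash
python3 - <<'E'
from arm import *
from vis import *
import pickle
D=pickle.load(open("d0.pkl","rb"))
for n in D:
    W=cloud(D[n]);c=D[n]["color"].max(-1);m=(np.hypot(W[...,0]-197,W[...,1]-514)<75)&(W[...,2]>150)&(c<90)
    print(n,m.sum(),np.sort(np.round(W[m][:,2]))[:12])
p=plan("tall",0)
for y in(-20,20,70,111):
    robot.line_to(rod(y,2),max_speed=100);st(y)
W=cloud(robot.get_image("scene"))
X=W-rod(0);cs,sn=np.cos(RODYAW),np.sin(RODYAW)
lx=X[...,0]*cs+X[...,1]*sn;ly=-X[...,0]*sn+X[...,1]*cs
m=(abs(lx)<45)&(abs(ly-105)<40)&(X[...,2]<20)&(X[...,2]>-75)&(robot.get_image("scene")["color"].min(-1)>80)
print("x",np.percentile(lx[m],[1,99]),"y",np.percentile(ly[m],[1,99]),"z",np.percentile(X[m][:,2],[1,99]))
E
```

```text
scene 2338 [245. 246. 247. 247. 248. 249. 249. 249. 249. 250. 250. 250.]
top 0 []
-20 7.5 [497.8  85.5 171.8] F [ 0.8  0.2 -1.7] op 0.377 g 60
20 8.1 [506.9 124.4 171.9] F [-1.  -0.7 -1.4] op 0.375 g 60
70 8.7 [518.6 173.  171.8] F [-0.5  0.1 -1.6] op 0.375 g 60
111 9.3 [528.2 213.2 171.8] F [ 0.8  0.4 -0.9] op 0.376 g 60
x [-30.03458505  31.50052408] y [ 70.3022353  123.27296586] z [-60.04643409  19.24500738]
```

The camera shows the real fingertips about 28 mm short of the reported TCP (open tips at z≈245 with TCP 204). I'll compensate for that on the next picks. The tall tile is threaded, so I'll lower it and release.

```bash
sed -i 's/30,-4,78/30,-38,78/; s/30,-4,11/30,-38,11/' arm.py
cat >> arm.py <<'E'
def lower(y,o,lo=8,hi=15):
    f0=robot.observe()["force"][2]
    for dz in range(lo,hi):
        robot.line_to(rod(y,o-dz),max_speed=25)
        if robot.observe()["force"][2]-f0>2: break
    st(("low",dz))
def measure(yc,half,zlo=-75,zhi=20,name="scene"):
    from vis import cloud
    d=robot.get_image(name);X=cloud(d)-rod(0);cs,sn=np.cos(RODYAW),np.sin(RODYAW)
    lx=X[...,0]*cs+X[...,1]*sn;ly=-X[...,0]*sn+X[...,1]*cs
    m=(abs(lx)<45)&(abs(ly-yc)<half)&(X[...,2]<zhi)&(X[...,2]>zlo)&(d["color"].max(-1)>110)
    print("x",np.percentile(lx[m],[1,99]),"y",np.percentile(ly[m],[1,99]),"z",np.percentile(X[m][:,2],[1,99]))
    return d
E
python3 - <<'E'
from arm import *
import cv2
lower(111,2)
robot.move_gripper(0.6);robot.pause(.3);st("open")
robot.line_to(rod(111,100),max_speed=120)
d=measure(105,22)
p=plan("sq",0)
robot.goto([p["over"][0][0],p["over"][0][1],200],p["over"][1]);robot.move_gripper(1.0)
pick("sq",0)
d=measure(-60,30,-60,40)
cv2.imwrite("pics/s3.png",cv2.resize(d["color"][120:320,250:500],None,fx=3,fy=3,interpolation=cv2.INTER_CUBIC))
E
```

```text
('low', 14) 11.3 [528.5 213.  158.9] F [-2.5 -0.3  5. ] op 0.375 g 61
open 12.0 [528.4 212.9 157.9] F [0.2 0.5 1.3] op 0.603 g 0
x [-31.09514052  31.05693139] y [ 88.21613452 124.00986665] z [-72.15992414  18.87157797]
at 17.2 [ 505.7 -384.7   -7. ] F [ 0.9  0.3 -0. ] op 1.002 g 0
grip 17.6 [ 505.7 -384.7   -6.9] F [ 0.2 -0.2  5. ] op 0.695 g 65
pre 20.2 [489.  46. 132.] F [-0.3 -0.3 -1. ] op 0.7 g 65
x [-34.23704956  32.27109406] y [-74.96636465 -47.10653758] z [-30.4179128  30.6975703]
```

View pics/s3.png

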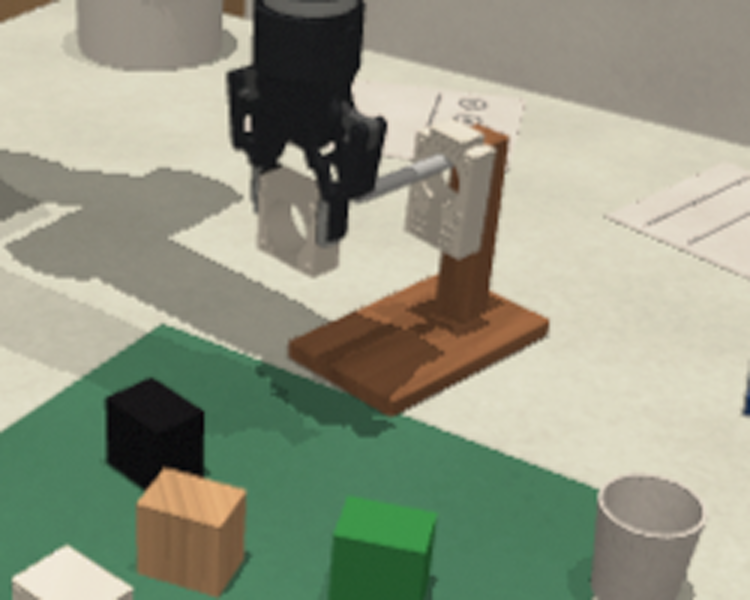

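Tall tile hangs near the post at (450,190) in the crop; the square tile is gripped across its width at (297,222), upright and hole level with the rod.

```bash
python3 - <<'E'
from arm import *
import cv2
for y in(-20,30,75):
    robot.line_to(rod(y,-38),max_speed=100);st(y)
lower(75,-38)
robot.move_gripper(0.95);robot.pause(.3);st("open")
robot.line_to(rod(75,70),max_speed=120)
d=measure(72,20)
p=plan("cap",0)
robot.goto([p["over"][0][0],p["over"][0][1],180],p["over"][1]);robot.move_gripper(1.0)
pick("cap",0)
d=measure(-60,35,-60,40)
cv2.imwrite("pics/s4.png",cv2.resize(d["color"][120:320,250:500],None,fx=3,fy=3,interpolation=cv2.INTER_CUBIC))
E
```

```text
-20 20.8 [497.7  85.5 131.8] F [-0.1 -0.4 -1.3] op 0.695 g 65
30 21.4 [509.3 134.1 131.9] F [ 0.1  0.1 -1.4] op 0.696 g 65
75 22.0 [519.7 177.9 131.8] F [ 0.  -0.3 -0.5] op 0.695 g 65
('low', 13) 23.8 [520.2 178.  119.5] F [-0.4  0.4  3.7] op 0.7 g 65
open 24.4 [520.  177.9 119. ] F [ 0.3 -0.7  0.5] op 0.946 g 0
x [-30.08203028  31.1133438 ] y [56.71650861 89.25547275] z [-44.08718712  19.00323557]
at 28.6 [ 539.2 -152.7   -7.1] F [ 0.3  0.6 -0.3] op 1.002 g 0
grip 28.9 [ 539.3 -152.7   -7.1] F [0.3 0.1 5.4] op 0.696 g 65
pre 30.8 [488.7  46.2 131.6] F [-0.2  0.1 -0.8] op 0.698 g 65
x [-30.65560024  32.17587107] y [-84.16443363 -38.78845225] z [-31.25597056  30.83592949]
```

View pics/s4.png

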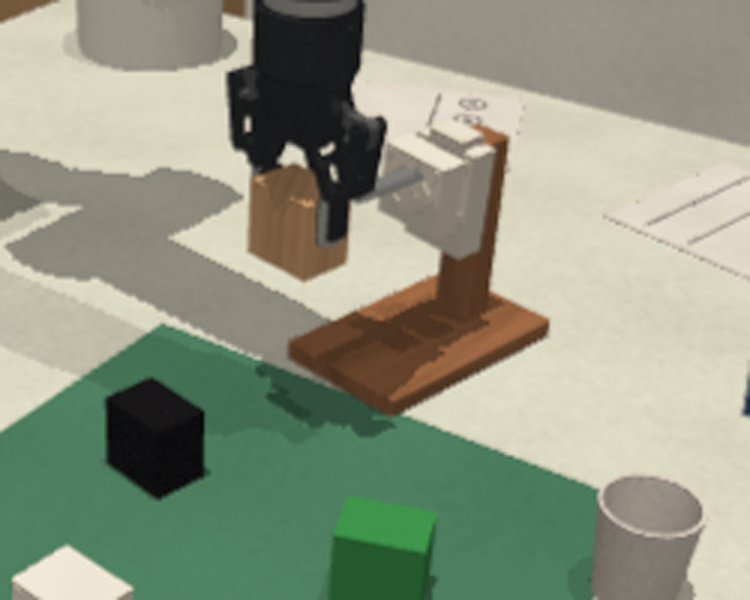

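Both tiles hang (crop (440,190)); the cap is held upright at (297,222), its centre about 61 mm before the tip. I'll push it on until the blind end touches.

```bash
python3 - <<'E'
from arm import *
import cv2
a=np.array([-np.sin(RODYAW),np.cos(RODYAW),0])
for y in(-30,6):
    robot.line_to(rod(y,-38),max_speed=80);st(y)
f0=a@robot.observe()["force"]
for y in range(7,18):
    robot.line_to(rod(y,-38),max_speed=20);f=a@robot.observe()["force"]-f0
    if abs(f)>4: break
st(("push",y,f))
y-=1
lower(y,-38)
robot.move_gripper(0.95);robot.pause(.4);st("open")
robot.line_to(rod(y,80),max_speed=100)
robot.pause(.5)
d=measure(10,30)
cv2.imwrite("pics/s5.png",cv2.resize(d["color"][120:320,250:500],None,fx=3,fy=3,interpolation=cv2.INTER_CUBIC))
t=measure(10,30,name="top")
E
```

```text
-30 31.4 [495.5  76.2 131.9] F [-0.2 -0.2 -0.5] op 0.694 g 65
6 32.0 [503.8 111.2 131.9] F [-0.1  0.1 -0.3] op 0.696 g 65
('push', 14, np.float64(-5.404627577773608)) 34.0 [505.6 117.6 132. ] F [-1.3 -5.2  1.2] op 0.692 g 65
('low', 13) 35.7 [505.7 117.6 119.4] F [-0.7 -2.6  4.1] op 0.693 g 65
open 36.4 [505.5 117.7 119. ] F [ 0.4 -0.2  0.1] op 0.95 g 0
x [-29.88352259  31.6723381 ] y [-11.12952535  35.27567957] z [-43.26604647  18.79134728]
x [-30.12956558  30.71154831] y [-8.60874152 34.54579711] z [-19.35729953  19.8911945 ]
```

View pics/s5.png

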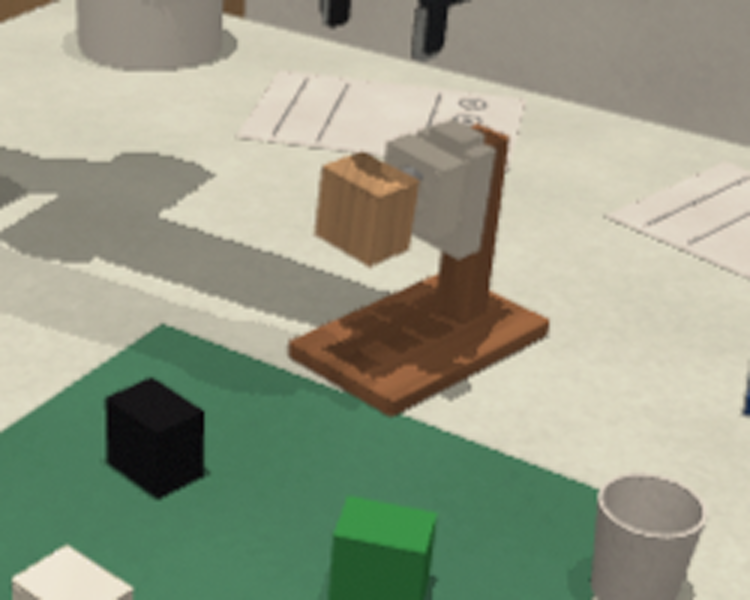

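The cap hangs level over the free end (crop (367,210)), its centre about 12 mm in. Both tiles are behind it and the gripper is clear above.

```bash
python3 -c "
from plant import robot
print(robot.hand_in())"
```

```text
the job is handed in; nothing more can be done
None
```

The tall tile, then the square tile, hang on the rod with the end cap pushed fully onto its free end, the gripper has let go of everything, and the job is handed in; the robot gave no verdict.

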